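# Park a spinning hard disk half out of its bay and hold it

## Robot

A 6-joint arm with a two-finger parallel gripper is mounted at the origin on the work surface. World frame = base frame: x ahead of the robot, y to its left, z up, the work surface at z = 0. Lengths are in m, angles in rad, forces in N, time in s.
With the tool pointing down it reaches from about 0.35 to 0.775 m from the base axis. Payload 7.3 kg.
Tool frame: the origin (TCP) lies midway between the tips of the shut fingers; the grasp point (between the pads) lies 19 mm behind it; z points along the fingers, y is the direction in which the jaws open and shut (so a half turn about z gives the same grasp; the last joint's range is limited). The gripper opens to 92 mm and grips with 3 to 60 N. Pads are 19 mm wide; open, the fingers measure 130 mm over their backs; the gripper's body (75 mm by 190 mm) begins 47 mm behind the grasp point.
Start: joints at [1.162, 0.342, 1.524, -0, 1.275, -0.146], TCP at [0.136, 0.507, 0.227] pointing down, gripper open.
Joint ranges: [-2.53, 2.53], [-0.77, 2.02], [0.04, 2.7], [-1, 4.14], [0.28, 2.66], [-3.11, 3.11]. Speed limits (rad/s): [2.57, 2.57, 3.14, 3.14, 3.14, 3.14].

## Interface

Orientations are given as [roll, pitch, yaw] about the fixed x, y, z axes, in that order (R = Rz(yaw) Ry(pitch) Rx(roll)).
In Python, from cell import status, eyes, job gives the robot as it stands.
- The arm moves only by the tool jog_arm, never from a script. Its argument "series" is a list of rows, each a list of 3 entries, a list of its own where there are three numbers: the gripper command: -1 is shut, 1 is fully open, values between are in proportion, then the shift along the tool's x, y, z in m, then the turn, a rotation vector about the tool's x, y, z in rad. In form: [[grip, [x, y, z], [ax, ay, az]], ...]. A call has 1 to 12 rows; each row is the pose to reach, as a shift and turn from the pose commanded when the call began, along the tool's axes at that moment; what a row does not reach only later rows make up. A row lasts 1/12 s, in which the tool goes at most 41.7 mm and 7.16 degrees, less where a joint would pass 70% of its speed; a pose out of reach is approached as far as the arm can. A call with a gripper value outside its range is refused whole. The fingers move at their own pace and stop on an object; "squeeze" is the grip in N (left out, the last holds). Time passes only in rows, so rows that repeat a pose let the fingers close. It gives the time, the measured TCP pose, the force and the opening at its end, in the units of the state.
- status.observe(): the state, without advancing time (a new reading comes with each control period).
- eyes.read_camera(name): name is "scene" or "side" or "wrist"; returns a dict with "img" (420x560x3 uint8, red, green, blue), "range_z" (420x560 float32, m along the optical axis (not along the pixel's ray), 0 where there is no reading), "camera_matrix" (3x3 intrinsics, pixels), "k1" (the pictures are not rectified: a ray, as slopes to the right and down, at radius r is drawn at 1 + k1 r^2 times it, then the intrinsics apply), "T" (4x4, takes a point from camera to world coordinates); the wrist camera has in their place "tool_from_camera" (4x4, takes a point from camera to tool coordinates, whose origin is the TCP and whose axes are the flange's). Camera axes: x right, y down, z forward; pixel columns grow to the right and rows downward; lengths in m; the calibration is good to about 2 mm. A picture is of the moment at which its call begins: read the wrist's pose just before it.
- job.hand_in(): hands the job in, once; it reports no verdict.
The state is a dict: "time": time; "qpos": joint angles; "qvel": joint speeds; "joint_efforts": joint torques, N m; "tool_pos": TCP position; "tool_rot": TCP orientation; "contact_force": force on the tool from outside, world axes, zero at the start; "torque": the same for the moment, N m; "opening": finger opening in m.
Only numpy, scipy, OpenCV 4.12 (cv2) and the standard library are available. Lean on these libraries where they do the work, as an engineer would, in place of code of your own. Each camera call takes 0.05 s, during which the arm holds its last target.

## Task

Park the hard disk in the drive tower so that it can spin down: it is the thick, full-size drive, which may be in either bay (the other bay holds a slim solid-state drive on a low bracket). First turn the selector knob on top of the tower until it clicks in at the mark on the hard disk's side, which cuts power to that bay, and only then pull the hard disk's caddy out by its handle, against its spring, until the white line across the caddy's top is level with the tower's front face, never clearly past it. Finish while still holding the caddy there in the gripper - do not let go - with the other bay left shut and the things around the tower left where they are.

Things in the scene. Friction and masses are not known exactly. Their poses are not given: they have to be found in the camera images.
- tower: Charcoal drive tower, two bays side by side, fixed on the shelf: 190 deep (x), 104 wide (y), 140 high mm. Origin under its centre; x points to its back, y to the left bay seen from the robot. Front face: x = -0.095, towards the robot. Bays centred at y = +0.026 (left) and -0.026 (right). Top open from the front to x = +0.008 (drives seen from above), then a flat roof at z = 0.140.
- selector (a joint): Detented knob on the tower's roof, rad, + is counter-clockwise from above. 0: pointer at the middle mark, straight to the front (tower -x), both bays on; starts here. -1.047: pointer at the white mark on the left bay's side (+y), left bay off. +1.047: mark on the right bay's side (-y), right bay off. Clicks into these three; under 0.15 N m to turn; end stops +-1.17.
- selector_grip (a point): On the knob's vertical axis at z = 0.166 (26 mm above the roof), tower x = +0.047, y = 0. Knob: black disc 44 mm across, 5 mm high, with an upright grip bar 12 mm thick, 40 mm long, top at z = 0.175, pointed at the front, white pointer line on top. Turns with the knob: x axis along the bar, from pointer to tail (tower x when the joint is 0).
- left_line (a point): Middle of the white line (3 mm wide, 36 mm long in y) across the left caddy's top strip, seen from above through the tower's open top; moves with the caddy. At z = 0.127; tower x = -0.045 when the caddy is home, i.e. 50 mm behind the front face.
- right_line (a point): Middle of the white line (3 mm wide, 36 mm long in y) across the right caddy's top strip, seen from above through the tower's open top; moves with the caddy. At z = 0.127; tower x = -0.045 when the caddy is home, i.e. 50 mm behind the front face.
- left_travel (a joint): The left bay's caddy (tower y = +0.026): metres slid out towards the tower's front (tower -x). 0 = home, 0.050 = white line level with the tower's front face, 0.090 = end stop. A spring always pulls it home: 3.5 N at 0, 7 N at 0.050, plus 0.5 N slide friction; let go, it runs home. Caddy 38 mm wide, 132 mm high.
- right_travel (a joint): The right bay's caddy (tower y = -0.026): metres slid out towards the tower's front (tower -x). 0 = home, 0.050 = white line level with the tower's front face, 0.090 = end stop. A spring always pulls it home: 3.5 N at 0, 7 N at 0.050, plus 0.5 N slide friction; let go, it runs home. Caddy 38 mm wide, 132 mm high.
- left_caddy: The left caddy and its T handle. Origin: middle of the handle's foot on the front plate, at tower y = +0.026, z = 0.112, x = -0.101 less the caddy's travel; axes as the tower's. Upright web 10 mm thick (y), 36 mm high (z -18 to +18), 36 mm long out to -x, then a crossbar 8 mm thick, 20 mm wide (outer face 44 mm out). Pinch the web from above at x = -0.018. Free between the two handles: 42 mm at the webs, 32 mm at the crossbars.
- right_caddy: The right caddy and its T handle. Origin: middle of the handle's foot on the front plate, at tower y = -0.026, z = 0.112, x = -0.101 less the caddy's travel; axes as the tower's. Upright web 10 mm thick (y), 36 mm high (z -18 to +18), 36 mm long out to -x, then a crossbar 8 mm thick, 20 mm wide (outer face 44 mm out). Pinch the web from above at x = -0.018. Free between the two handles: 42 mm at the webs, 32 mm at the crossbars.
- hard_disk: Hard disk: full-size 3.5-inch bare metal drive standing on its long edge in one of the two caddies: 147 long (x), 26 thick (y), 102 mm high, top at z = 0.117; about 0.6 kg. Origin under its centre, at tower y = +0.026 (left bay) or -0.026 (right). From above it fills its caddy's width.
- ssd: The other drive: slim solid-state drive, 100 x 7 x 70 mm, standing on a low dark bracket 147 x 26 mm, in the other caddy; from above a thin 7 mm blade, top at z = 0.098. Origin under its centre.
- drive_case: Bystander: blue silicone drive case, 125 x 85 x 21 mm, lying flat; origin under its centre. Its place varies.
- magnet_tray: Bystander: round stainless steel magnet tray with a few screws, 110 mm across, 24 mm high; origin under its centre. Its place varies.
- paperweight: Bystander: domed glass paperweight, 74 mm across, 46 mm high; origin under its centre. Its place varies.
- acrylic_box: Bystander: clear acrylic box, 85 x 65 x 45 mm, with a hinged lid 4 mm thick, fixed to the shelf beside the tower; origin under its centre.
- acrylic_lid (a joint): Lid of the acrylic box, rad: 0 = shut, grows as it opens. Stays shut.
- screwdriver: Bystander: screwdriver 150 mm long lying flat on the shelf in front of the tower, roughly along its y; origin under its middle.
Things that resemble listed ones, but are neither listed nor needed, are in the scene too. Leave any orange or pink look-alike of the hard_disk alone.

How it is judged:
On the way, in this order (a step that is already met when the one before it is completed fails the run):
1. the selector stands at the mark on the hard disk's side (((y of hard_disk in the frame of tower above 0 m and value of joint selector between -1.197 and -0.897 rad) or (not (y of hard_disk in the frame of tower above 0 m) and value of joint selector between 0.897 and 1.197 rad))), for 0.2 s.
2. the hard disk's caddy is pulled out by its handle to the line and held there (((y of hard_disk in the frame of tower above 0 m and value of joint selector between -1.197 and -0.897 rad and value of joint left_travel between 0.045 and 0.055 m and (contact force between the fingers and left_caddy above 3 N and x of the grasp point in the frame of left_caddy below 0 m) and velocity of joint left_travel between -0.01 and 0.01 m/s and value of joint right_travel below 0.006 m) or (not (y of hard_disk in the frame of tower above 0 m) and value of joint selector between 0.897 and 1.197 rad and value of joint right_travel between 0.045 and 0.055 m and (contact force between the fingers and right_caddy above 3 N and x of the grasp point in the frame of right_caddy below 0 m) and velocity of joint right_travel between -0.01 and 0.01 m/s and value of joint left_travel below 0.006 m))), for 0.5 s.
At the end, for the whole second after the job is handed in: Selector within 0.15 rad of the mark on the hard disk's side; that caddy still, 50 mm out (within 5 mm) at its line, fingers on its handle with over 3 N; disk upright in it; other caddy home within 6 mm. Ends holding (((y of hard_disk in the frame of tower above 0 m and value of joint selector between -1.197 and -0.897 rad and value of joint left_travel between 0.045 and 0.055 m and (contact force between the fingers and left_caddy above 3 N and x of the grasp point in the frame of left_caddy below 0 m) and velocity of joint left_travel between -0.01 and 0.01 m/s and value of joint right_travel below 0.006 m) or (not (y of hard_disk in the frame of tower above 0 m) and value of joint selector between 0.897 and 1.197 rad and value of joint right_travel between 0.045 and 0.055 m and (contact force between the fingers and right_caddy above 3 N and x of the grasp point in the frame of right_caddy below 0 m) and velocity of joint right_travel between -0.01 and 0.01 m/s and value of joint left_travel below 0.006 m)) and angle between hard_disk's own z axis and vertical below 0.15 rad and height (world z) of hard_disk between 0.008 and 0.03 m); the arm keeps its last pose, push and grip.
It fails at once if the hard disk's caddy pulled out (over 10 mm) while its bay still has power (selector over 0.3 rad from its mark) ((y of hard_disk in the frame of tower above 0 m and value of joint left_travel above 0.01 m and value of joint selector above -0.747 rad) or (not (y of hard_disk in the frame of tower above 0 m) and value of joint right_travel above 0.01 m and value of joint selector below 0.747 rad)).
It fails at once if the other bay pulled out (over 10 mm) ((y of hard_disk in the frame of tower above 0 m and value of joint right_travel above 0.01 m) or (not (y of hard_disk in the frame of tower above 0 m) and value of joint left_travel above 0.01 m)).
It fails at once if the caddy pulled clearly past its line (over 12 mm past) (value of joint any of left_travel, right_travel above 0.062 m).
It fails at once if a thing beside the tower shifted by more than 30 mm (distance of any of drive_case, magnet_tray, paperweight, screwdriver from where it was at the start of the episode above 0.03 m).
It fails at once if the acrylic box opened (value of joint acrylic_lid above 0.3 rad).
It also fails if it takes over 45 s, if anything falls off the work surface, if the arm or the gripper's body presses on something with over 40 N, if the wrist force passes 120 N, or if a joint passes its speed limit or range.

## Working session

There is one attempt and no reset: what is moved stays moved. The work goes in short steps, Python scripts to look and compute and a tool call to move; the robot and the scene stay as the last step left them, time stands still between calls to the robot, and variables do not carry over. Pictures are saved under pics/ and viewed, and the job is handed in when it is done.

Besides the shell and the picture viewer there is one more tool, called after "Emit:" by a JSON object that holds its "fn" and its "kwargs". jog_arm: Moves the arm, as the interface text tells. Its arguments: {"type":"object","properties":{"series":{"type":"array","items":{"type":"array"}},"squeeze":{"type":"number"}},"required":["series"]}

```bash
mkdir -p pics; ls
python3 - <<'E'
from cell import status, eyes
import cv2
s=status.observe();print({k:s[k] for k in('time','tool_pos','tool_rot','opening','qpos','contact_force')})
for n in("scene","side","wrist"):
    c=eyes.read_camera(n);cv2.imwrite(f"pics/{n}0.png",c["img"][:,:,::-1]);print(n,c["k1"],c["camera_matrix"].tolist(),[ (k,v.tolist()) for k,v in c.items() if k in("T","tool_from_camera")])
E
```

```text
pics
{'time': 0.0, 'tool_pos': array([0.13621577, 0.50661028, 0.22604217]), 'tool_rot': array([-3.14009428e+00, -2.21660089e-04,  2.87873898e+00]), 'opening': 0.09150238436597138, 'qpos': array([ 1.16197720e+00,  3.42726987e-01,  1.52501864e+00,  1.43008820e-06,
        1.27536171e+00, -1.45966034e-01]), 'contact_force': array([ 0.09277799, -0.11262602,  0.45318066])}
scene -0.019392294868687203 [[459.53923504015336, 0.0, 285.2927026374509], [0.0, 459.53923504015336, 216.11639652726632], [0.0, 0.0, 1.0]] [('T', [[0.27093765412039694, 0.6864008092365234, -0.6748679253447909, 1.165465092906264], [0.9624521982969539, -0.20532480823046395, 0.17755981842321264, -0.12896944368833876], [-0.01668992429872685, -0.6976357589778274, -0.7162581896371822, 0.7883656973306734], [0.0, 0.0, 0.0, 1.0]])]
side -0.05500715873578166 [[417.91984101859373, 0.0, 278.92333228198504], [0.0, 417.91984101859373, 209.86530778450228], [0.0, 0.0, 1.0]] [('T', [[0.9773479011648301, -0.15617857430862742, 0.14282623363943503, 0.3712650998566085], [-0.21148271434670865, -0.6947660334281172, 0.6874410668028997, -0.7452801556288712], [-0.008132749919330972, -0.7020743633843105, -0.7120571933891721, 0.9137952219563202], [0.0, 0.0, 0.0, 1.0]])]
wrist -0.03626547249820261 [[356.5411086787096, 0.0, 277.47467408244717], [0.0, 356.5411086787096, 207.72300906196654], [0.0, 0.0, 1.0]] [('tool_from_camera', [[-0.0009486914577882936, -0.9524254334962747, -0.3047702308526044, 0.08370161359563871], [0.9999993619511485, -0.001090460174898532, 0.00029494728556571576, 0.00020457468793211309], [-0.000613255095552913, -0.3047697565803385, 0.9524258603125743, -0.1593191946771205], [0.0, 0.0, 0.0, 1.0]])]
```

View pics/scene0.png

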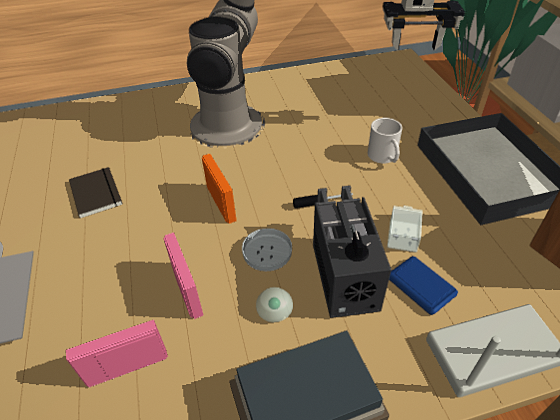

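View pics/side0.png

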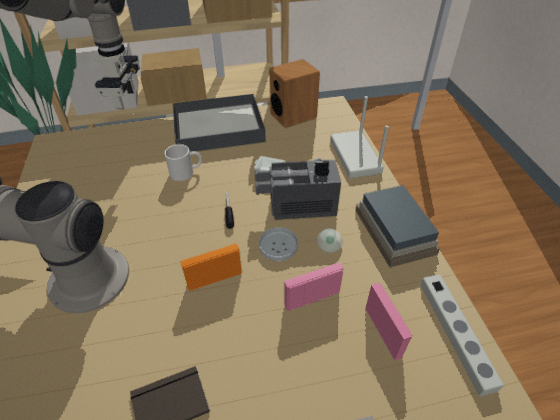

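View pics/wrist0.png

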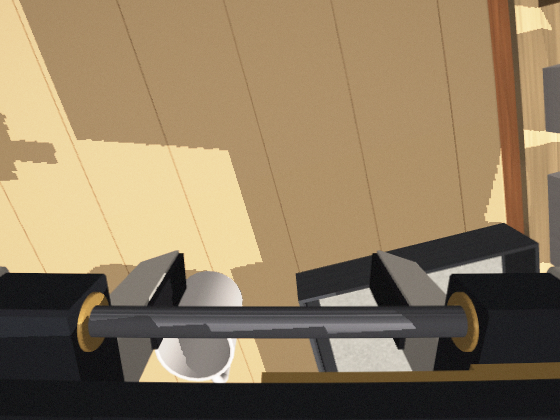

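The scene camera shows the tower around (350,250), with its knob at about (357,243). The acrylic box is at (405,228) and the screwdriver at (310,202). Next I'll measure the tower.

```bash
cat > h.py <<'E'
import numpy as np,cv2
from cell import status,eyes
from scipy.spatial.transform import Rotation as R
def pose(s):
    T=np.eye(4);T[:3,:3]=R.from_euler('xyz',s["tool_rot"]).as_matrix();T[:3,3]=s["tool_pos"];return T
def cam(n):
    s=status.observe();c=eyes.read_camera(n)
    c["Tw"]=c["T"] if "T" in c else pose(s)@c["tool_from_camera"]
    return c
def dist(c): return np.array([c["k1"],0,0,0,0.])
def cloud(c):
    h,w=c["range_z"].shape
    u,v=np.meshgrid(np.arange(w),np.arange(h))
    p=np.stack([u,v],-1).reshape(-1,1,2).astype(float)
    r=cv2.undistortPoints(p,c["camera_matrix"],dist(c)).reshape(h,w,2)
    z=c["range_z"];P=np.dstack([r[...,0]*z,r[...,1]*z,z])
    W=P@c["Tw"][:3,:3].T+c["Tw"][:3,3];W[z==0]=np.nan
    return W
def proj(c,X):
    Ti=np.linalg.inv(c["Tw"]);r,_=cv2.Rodrigues(Ti[:3,:3])
    return cv2.projectPoints(np.asarray(X,float).reshape(-1,1,3),r,Ti[:3,3],c["camera_matrix"],dist(c))[0].reshape(-1,2)
E
python3 - <<'E'
from h import *
for n,(x0,y0,x1,y1) in (("scene",(280,170,440,330)),("side",(210,140,370,240))):
    c=cam(n);W=cloud(c)
    cv2.imwrite(f"pics/{n}1.png",cv2.resize(c["img"][y0:y1,x0:x1,::-1],None,fx=3.6,fy=3.6,interpolation=2))
    S=W[y0:y1,x0:x1].reshape(-1,3)
    m=(S[:,2]>0.133)&(S[:,2]<0.147);Q=S[m]
    print(n,m.sum(),np.nanmedian(Q,0))
    rect=cv2.minAreaRect((Q[:,:2]*1000).astype(np.float32));print(rect)
    m=(S[:,2]>0.155)&(S[:,2]<0.19);Q=S[m];print('knob',m.sum(),Q.mean(0),Q[:,2].max())
    if len(Q)>3: print(cv2.minAreaRect((Q[:,:2]*1000).astype(np.float32)))
E
```

```text
scene 2490 [0.683974   0.12772571 0.13948329]
((633.2826538085938, 137.49801635742188), (104.57010650634766, 195.26580810546875), 81.98250579833984)
knob 182 [0.68372136 0.12904556 0.17028877] 0.17754792798787977
((679.9060668945312, 131.0135040283203), (12.599486351013184, 39.81333541870117), 81.19430541992188)
side 910 [0.65553768 0.11653367 0.1390877 ]
((627.958984375, 135.7144317626953), (110.50672912597656, 195.56207275390625), 82.59562683105469)
knob 112 [0.67531031 0.12711473 0.16821965] 0.17748237732095273
((676.2284545898438, 130.4574737548828), (16.589094161987305, 39.43296432495117), 77.8112564086914)
```

```bash
sleep 0
```

```text
(no output)
```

View pics/scene1.png

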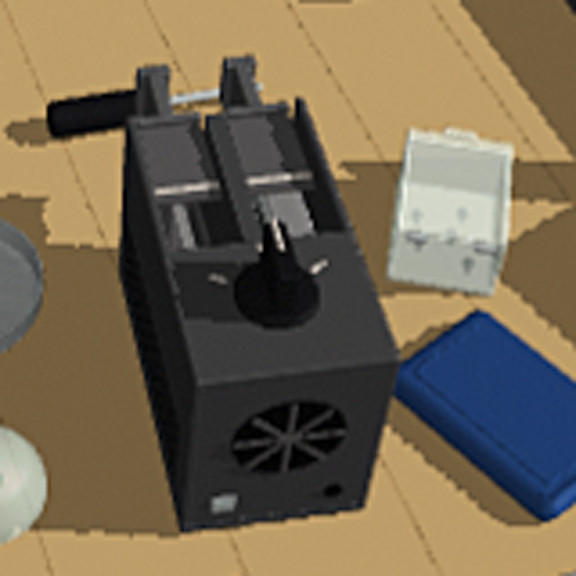

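View pics/side1.png

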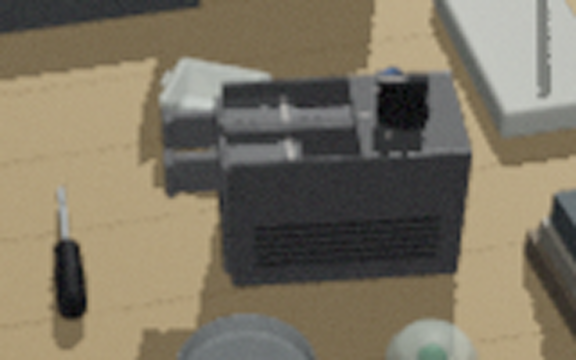

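The bay on the image right (+y) shows a wide bright drive top and the other shows a thin blade, so the hard disk looks to be in the left bay. I'll move the wrist camera over the tower to check.

```bash
cat >> h.py <<'E'
def delta(p,yaw,cmd=None):
    s=status.observe();T=pose(s)
    t=np.eye(4);t[:3,:3]=R.from_euler('xyz',[np.pi,0,yaw]).as_matrix();t[:3,3]=p
    D=np.linalg.inv(T)@t
    print('from',s["time"],s["tool_pos"].round(4),s["tool_rot"].round(4),'shift',D[:3,3].round(4),'rot',R.from_matrix(D[:3,:3]).as_rotvec().round(4))
E
python3 - <<'E'
from h import *
delta([.66,.134,.30],3.0)
E
```

```text
from 0.25 [0.1363 0.5068 0.2264] [-3.1409e+00 -1.0000e-04  2.8788e+00] shift [-0.6026 -0.224  -0.0735] rot [-7.000e-04 -1.000e-04 -1.212e-01]
```

Emit:
{"fn": "jog_arm", "kwargs": {"series": [[1,[-0.036,-0.014,-0.02],[0,0,-0.01]],[1,[-0.073,-0.027,-0.04],[0,0,-0.02]],[1,[-0.11,-0.041,-0.06],[0,0,-0.03]],[1,[-0.148,-0.055,-0.0735],[0,0,-0.05]],[1,[-0.186,-0.069,-0.0735],[0,0,-0.06]],[1,[-0.224,-0.083,-0.0735],[0,0,-0.07]],[1,[-0.262,-0.097,-0.0735],[0,0,-0.08]],[1,[-0.3,-0.111,-0.0735],[0,0,-0.09]],[1,[-0.338,-0.125,-0.0735],[0,0,-0.1]],[1,[-0.376,-0.139,-0.0735],[0,0,-0.11]],[1,[-0.414,-0.154,-0.0735],[0,0,-0.121]],[1,[-0.452,-0.168,-0.0735],[0,0,-0.121]]]}}

```text
time: 1.25
tool_pos: [0.5306, 0.2256, 0.3002]
tool_rot: [3.142, -0.0, 3.0]
contact_force: [-0.3, 0.7, -0.2]
opening: 0.0919
```

Run:
```python
from h import *
delta([.66,.134,.30],3.0)
```

```text
from 1.25 [0.5306 0.2256 0.3002] [ 3.1415e+00 -1.0000e-04  3.0000e+00] shift [-0.141  -0.0724  0.0002] rot [ 0.     -0.0001 -0.    ]
```

Emit:
{"fn": "jog_arm", "kwargs": {"series": [[1,[-0.036,-0.018,0],[0,0,0]],[1,[-0.072,-0.036,0],[0,0,0]],[1,[-0.108,-0.054,0],[0,0,0]],[1,[-0.141,-0.072,0],[0,0,0]],[1,[-0.141,-0.072,0],[0,0,0]],[1,[-0.141,-0.072,0],[0,0,0]]]}}

```text
time: 1.75
tool_pos: [0.6596, 0.1343, 0.2982]
tool_rot: [-3.141, -0.003, 2.997]
contact_force: [-1.3, 0.9, 0.2]
opening: 0.0918
```

Run:
```python
from h import *
c=cam("wrist");cv2.imwrite("pics/w1.png",c["img"][:,:,::-1]);W=cloud(c);np.save("w1.npy",W)
import pickle;pickle.dump(c,open("w1.pkl","wb"))
print(proj(c,[[.68,.131,.175],[.633,.1375,.14]]))
```

```text
[[276.68152065 223.79766086]
 [276.27651224 160.67593606]]
```

View pics/w1.png

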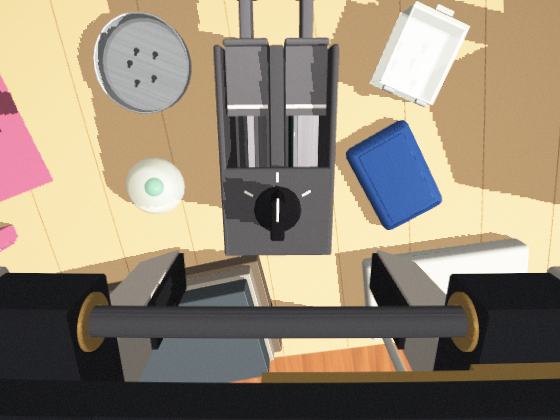

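The wrist view looks straight down on the tower. The knob is at (277,208) and the left bay (image right) has a wide metal top at (305,140). The right bay has something thin at (257,140). Next I'll measure heights and the exact pose.

Run:
```python
from h import *
import pickle
c=pickle.load(open("w1.pkl","rb"));W=np.load("w1.npy")
for v in (120,140,155):
  print(v,[ (u,int(W[v,u,2]*1000)) for u in range(226,332,5)])
roi=np.zeros(W.shape[:2],bool);roi[0:262,205:345]=1
Q=W[roi];m=(Q[:,2]>.134)&(Q[:,2]<.1425);r=cv2.minAreaRect((Q[m][:,:2]*1000).astype(np.float32));print('roof/walls',r,cv2.boxPoints(r).round(1).tolist(),np.median(Q[m][:,2]))
m=(Q[:,2]>.168)&(Q[:,2]<.185);r=cv2.minAreaRect((Q[m][:,:2]*1000).astype(np.float32));print('bar',m.sum(),r,np.median(Q[m][:,2]))
# roof symmetric: in direction
# white line pixels
g=c["img"].min(2);mm=(g>170)&roi;mm[:95]=0;mm[118:]=0
for a,b in ((225,272),(282,330)):
    k=np.zeros_like(mm);k[:,a:b]=mm[:,a:b];print('line',k.sum(),np.median(W[k],0).round(4),np.argwhere(k)[:,::-1].mean(0))
big=cv2.resize(c["img"][0:262,200:350,::-1],None,fx=3,fy=2.2*1.3636/1.0,interpolation=2)
cv2.imwrite("pics/w1z.png",cv2.resize(c["img"][60:262,200:350,::-1],None,fx=2.9,fy=2.9,interpolation=2))
```

```text
Traceback (most recent call last):
ValueError: cannot convert float NaN to integer
```

Run:
```python
from h import *
import pickle
c=pickle.load(open("w1.pkl","rb"));W=np.nan_to_num(np.load("w1.npy"))
for v in (120,140,155):
  print(v,[ (u,int(W[v,u,2]*1000)) for u in range(226,332,5)])
roi=np.zeros(W.shape[:2],bool);roi[0:262,205:345]=1
Q=W[roi];m=(Q[:,2]>.134)&(Q[:,2]<.1425);r=cv2.minAreaRect((Q[m][:,:2]*1000).astype(np.float32));print('roof/walls',r,cv2.boxPoints(r).round(1).tolist(),np.median(Q[m][:,2]))
m=(Q[:,2]>.168)&(Q[:,2]<.185);r=cv2.minAreaRect((Q[m][:,:2]*1000).astype(np.float32));print('bar',m.sum(),r,np.median(Q[m][:,2]))
g=c["img"].min(2);mm=(g>170)&roi;mm[:95]=0;mm[118:]=0
for a,b in ((225,272),(282,330)):
    k=np.zeros_like(mm);k[:,a:b]=mm[:,a:b];print('line',k.sum(),np.median(W[k],0).round(4),np.argwhere(k)[:,::-1].mean(0))
cv2.imwrite("pics/w1z.png",cv2.resize(c["img"][60:262,200:350,::-1],None,fx=2.9,fy=2.9,interpolation=2))
```

```text
120 [(226, 123), (231, 87), (236, 76), (241, 44), (246, 27), (251, 99), (256, 60), (261, 29), (266, 76), (271, 134), (276, 135), (281, 135), (286, 76), (291, 109), (296, 116), (301, 117), (306, 117), (311, 117), (316, 118), (321, 0), (326, 116), (331, 140)]
140 [(226, 131), (231, 94), (236, 75), (241, 50), (246, 27), (251, 98), (256, 69), (261, 28), (266, 26), (271, 135), (276, 0), (281, 134), (286, 75), (291, 109), (296, 116), (301, 119), (306, 118), (311, 118), (316, 119), (321, 81), (326, 121), (331, 140)]
155 [(226, 134), (231, 101), (236, 59), (241, 56), (246, 28), (251, 98), (256, 75), (261, 28), (266, 28), (271, 135), (276, 135), (281, 135), (286, 75), (291, 109), (296, 116), (301, 117), (306, 117), (311, 118), (316, 117), (321, 85), (326, 124), (331, 140)]
roof/walls ((617.1449584960938, 140.29611206054688), (105.07757568359375, 217.051025390625), 82.32203674316406) [[502.6000061035156, 102.69999694824219], [717.7000122070312, 73.69999694824219], [731.7000122070312, 177.89999389648438], [516.5999755859375, 206.89999389648438]] 0.14089176380581167
bar 602 ((675.658935546875, 132.0000762939453), (11.963778495788574, 38.69975662231445), 81.22761535644531) 0.175969122207231
line 195 [0.5827 0.1179 0.1286] [246.88205128 106.81025641]
line 233 [0.5909 0.1683 0.1285] [304.03433476 108.69957082]
```

View pics/w1z.png

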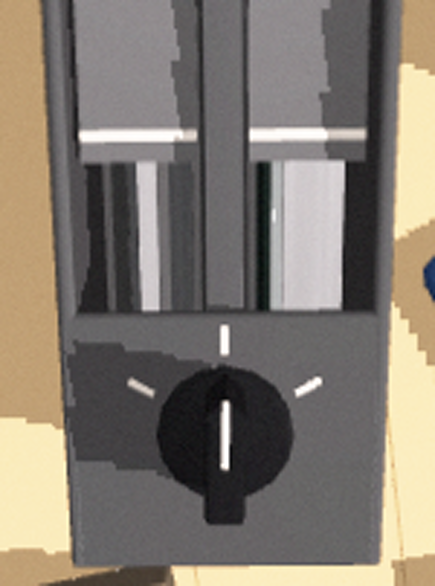

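The left bay's drive top is at z≈0.117 across the caddy's width, and the right bay has a 7 mm blade at z≈0.098. So the hard disk is in the left bay and the selector must go to -1.047 (clockwise). The knob bar is at about (0.676, 0.132) and the tower's yaw is about -0.137.

Run:
```python
from h import *
delta([.6765,.132,.150],3.005)
```

```text
from 1.8 [0.6587 0.1357 0.2991] [ 3.1415e+00 -1.9000e-03  2.9986e+00] shift [-0.0184 -0.0011  0.1491] rot [ 0.0001 -0.0019 -0.0064]
```

Emit:
{"fn": "jog_arm", "kwargs": {"series": [[0,[-0.018,-0.001,0.02],[0,0,-0.006]],[-0.1,[-0.018,-0.001,0.05],[0,0,-0.006]],[-0.1,[-0.018,-0.001,0.08],[0,0,-0.006]],[-0.1,[-0.018,-0.001,0.1],[0,0,-0.006]],[-0.1,[-0.018,-0.001,0.1],[0,0,-0.006]],[-0.1,[-0.018,-0.001,0.1],[0,0,-0.006]]]}}

```text
time: 2.3
tool_pos: [0.6752, 0.1339, 0.2005]
tool_rot: [-3.142, -0.001, 3.007]
contact_force: [0.1, -0.4, 0.9]
opening: 0.0561
```

Run:
```python
from h import *
delta([.6765,.132,.150],3.005)
c=cam("wrist");cv2.imwrite("pics/w2.png",c["img"][:,:,::-1]);W=np.nan_to_num(cloud(c))
for zz,n in((.175,'bar'),):
  m=(abs(W[...,2]-zz)<.004);m[260:]=0;print(m.sum(),cv2.minAreaRect((W[m][:,:2]*1000).astype(np.float32)))
```

```text
from 2.3 [0.6752 0.1339 0.2005] [-3.1416e+00 -1.4000e-03  3.0074e+00] shift [-0.0016 -0.0017  0.0505] rot [-0.     -0.0014  0.0024]
826 ((668.9627075195312, 133.19235229492188), (11.805057525634766, 25.806793212890625), 80.90616607666016)
```

View pics/w2.png

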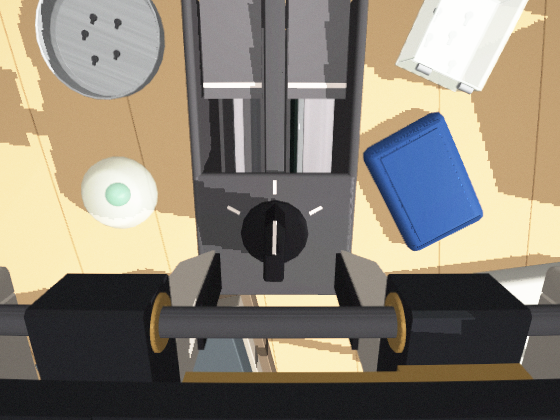

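The knob bar is centred between the fingers, around (274,240), so I'll go down and pinch it.

Emit:
{"fn": "jog_arm", "kwargs": {"series": [[-0.1,[-0.001,-0.0015,0.02],[0,0,0.002]],[-0.1,[-0.001,-0.0015,0.035],[0,0,0.002]],[-0.1,[-0.001,-0.0015,0.045],[0,0,0.002]],[-0.1,[-0.001,-0.0015,0.0505],[0,0,0.002]],[-0.1,[-0.001,-0.0015,0.0505],[0,0,0.002]],[-1,[-0.001,-0.0015,0.0505],[0,0,0.002]],[-1,[-0.001,-0.0015,0.0505],[0,0,0.002]],[-1,[-0.001,-0.0015,0.0505],[0,0,0.002]],[-1,[-0.001,-0.0015,0.0505],[0,0,0.002]],[-1,[-0.001,-0.0015,0.0505],[0,0,0.002]],[-1,[-0.001,-0.0015,0.0505],[0,0,0.002]],[-1,[-0.001,-0.0015,0.0505],[0,0,0.002]]], "squeeze": 30}}

```text
time: 3.35
tool_pos: [0.6774, 0.1314, 0.1503]
tool_rot: [3.141, 0.001, 3.004]
contact_force: [0.3, 1.4, 2.1]
opening: 0.0115
```

It's gripped at 11.5 mm opening with little side force. Now I'll turn it clockwise, which is + about tool z.

Emit:
{"fn": "jog_arm", "kwargs": {"series": [[-1,[0,0,0],[0,0,0.1]],[-1,[0,0,0],[0,0,0.2]],[-1,[0,0,0],[0,0,0.3]],[-1,[0,0,0],[0,0,0.4]],[-1,[0,0,0],[0,0,0.5]],[-1,[0,0,0],[0,0,0.6]],[-1,[0,0,0],[0,0,0.7]],[-1,[0,0,0],[0,0,0.8]],[-1,[0,0,0],[0,0,0.9]],[-1,[0,0,0],[0,0,1.0]],[-1,[0,0,0],[0,0,1.05]],[-1,[0,0,0],[0,0,1.05]]]}}

```text
time: 4.35
tool_pos: [0.6779, 0.1321, 0.1503]
tool_rot: [3.138, -0.001, 1.951]
contact_force: [2.8, 4.3, 1.6]
opening: 0.012
```

Emit:
{"fn": "jog_arm", "kwargs": {"series": [[-1,[0,0,0],[0,0,0]],[-1,[0,0,0],[0,0,0]],[-1,[0,0,0],[0,0,0]]]}}

```text
time: 4.6
tool_pos: [0.6779, 0.1321, 0.1503]
tool_rot: [3.139, -0.001, 1.955]
contact_force: [2.5, 4.5, 1.6]
opening: 0.012
```

Turned by 1.05 rad. I'll release and lift straight up, then look.

Emit:
{"fn": "jog_arm", "kwargs": {"series": [[-0.1,[0,0,0],[0,0,0]],[-0.1,[0,0,0],[0,0,0]],[-0.1,[0,0,0],[0,0,0]],[-0.1,[0,0,0],[0,0,0]],[-0.1,[0,0,-0.02],[0,0,0]],[-0.1,[0,0,-0.05],[0,0,0]],[-0.2,[0,0,-0.085],[0,0,0]],[-0.3,[0,0,-0.1],[0,0,-0.1]],[-0.3,[0,0,-0.1],[0,0,-0.2]],[-0.3,[0,0,-0.1],[0,0,-0.3]],[-0.3,[0,0,-0.1],[0,0,-0.4]],[-0.3,[0,0,-0.1],[0,0,-0.5]]]}}

```text
time: 5.6
tool_pos: [0.677, 0.1307, 0.2497]
tool_rot: [-3.141, -0.0, 2.459]
contact_force: [-0.5, 0.7, -1.0]
opening: 0.0324
```

Emit:
{"fn": "jog_arm", "kwargs": {"series": [[-0.3,[0,0,0],[0,0,-0.1]],[-0.3,[0,0,0],[0,0,-0.2]],[-0.3,[0,0,0],[0,0,-0.3]],[-0.3,[0,0,0],[0,0,-0.4]],[-0.3,[0,0,0],[0,0,-0.5]],[-0.3,[0,0,0],[0,0,-0.55]],[-0.3,[0,0,0],[0,0,-0.55]],[-0.3,[0,0,0],[0,0,-0.55]]]}}

```text
time: 6.27
tool_pos: [0.677, 0.1308, 0.2496]
tool_rot: [-3.141, -0.0, 3.002]
contact_force: [0.0, -0.6, 1.0]
opening: 0.0323
```

Run:
```python
from h import *
s=status.observe();print(s["time"],s["tool_pos"],s["tool_rot"],s["opening"])
c=cam("wrist");cv2.imwrite("pics/w3.png",c["img"][:,:,::-1]);W=np.nan_to_num(cloud(c))
m=(abs(W[...,2]-.176)<.004);m[265:]=0;r=cv2.minAreaRect((W[m][:,:2]*1000).astype(np.float32));print(m.sum(),r)
```

```text
6.2667 [0.67702422 0.13078305 0.24958642] [-3.14147774e+00 -3.00714654e-04  3.00186926e+00] 0.03226075272932417
898 ((676.6944580078125, 133.11508178710938), (12.467074394226074, 39.34636688232422), 22.238786697387695)
```

View pics/w3.png

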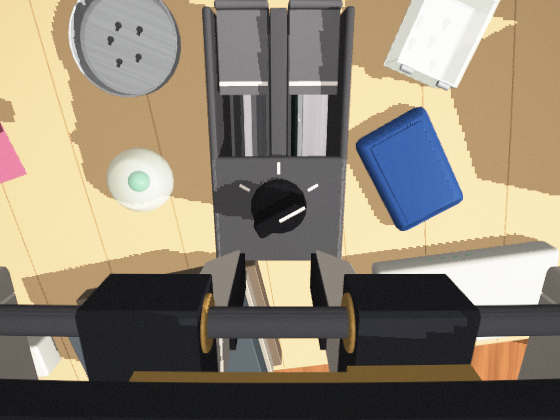

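The pointer now reads -60° relative to the tower, at the left mark. Next I'll move towards the left handle and look.

Run:
```python
from h import *
delta([.535,.178,.22],3.005)
```

```text
from 6.3167 [0.677  0.1308 0.2496] [-3.1415e+00 -2.0000e-04  3.0018e+00] shift [0.1472 0.0269 0.0297] rot [-0.     -0.0002 -0.0032]
```

Emit:
{"fn": "jog_arm", "kwargs": {"series": [[-0.4,[0.035,0.007,0],[0,0,-0.003]],[-0.4,[0.075,0.014,0],[0,0,-0.003]],[-0.4,[0.115,0.021,0.015],[0,0,-0.003]],[-0.4,[0.147,0.027,0.03],[0,0,-0.003]],[-0.4,[0.147,0.027,0.03],[0,0,-0.003]],[-0.4,[0.147,0.027,0.03],[0,0,-0.003]],[-0.4,[0.147,0.027,0.03],[0,0,-0.003]]]}}

```text
time: 6.9
tool_pos: [0.5363, 0.178, 0.2207]
tool_rot: [3.141, 0.003, 3.006]
contact_force: [-0.4, -0.4, 0.0]
opening: 0.0279
```

Run:
```python
from h import *
s=status.observe();print(s["time"],s["tool_pos"],s["tool_rot"],s["opening"])
c=cam("wrist");cv2.imwrite("pics/w4.png",c["img"][:,:,::-1]);W=np.nan_to_num(cloud(c));np.save("w4.npy",W)
p=[[.5156,.1807,.130],[.5332,.1782,.13],[.4975,.183,.13],[.5156,.1807,.093]]
print(proj(c,p))
```

```text
6.9 [0.53626952 0.17802178 0.22072564] [3.14093833e+00 2.50193742e-03 3.00629418e+00] 0.027868287343430744
[[276.66604761 184.72467196]
 [276.56560959 208.16459555]
 [276.39383052 159.63379045]
 [276.70057686 173.64053964]]
```

View pics/w4.png

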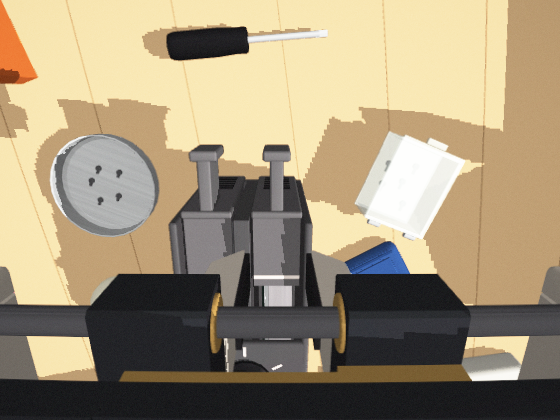

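The left handle's web is at columns 271–284, rows 160–208, directly in line with the fingers. The crossbar is at (277,152).

Run:
```python
from h import *
W=np.load("w4.npy")
o=np.array([.6299,.1387]);a=-.137;Rt=np.array([[np.cos(a),-np.sin(a)],[np.sin(a),np.cos(a)]])
t=(W[...,:2]-o)@Rt
m=(abs(W[...,2]-.131)<.005);m[:140]=0;m[250:]=0;m[:,:255]=0;m[:,310:]=0
for x0 in np.arange(-.15,-.085,.004):
    k=m&(t[...,0]>=x0)&(t[...,0]<x0+.004)
    if k.sum():print(round(x0+.002,3),k.sum(),np.round([t[k][:,1].min(),t[k][:,1].max(),np.median(W[k][:,2])],4))
delta([.5156,.1807,.093],3.005)
```

```text
-0.144 104 [0.0164 0.0354 0.1308]
-0.14 155 [0.0156 0.0354 0.1311]
-0.136 115 [0.0163 0.0354 0.131 ]
-0.132 77 [0.0213 0.0305 0.131 ]
-0.128 75 [0.0212 0.0305 0.1309]
-0.124 76 [0.0212 0.0306 0.1312]
-0.12 77 [0.0212 0.0306 0.131 ]
-0.116 74 [0.0212 0.0306 0.1311]
-0.112 75 [0.0212 0.0306 0.1311]
-0.108 70 [0.0211 0.0306 0.131 ]
-0.104 67 [0.0211 0.0299 0.1311]
-0.1 257 [0.0098 0.0441 0.1317]
-0.096 218 [0.01  0.049 0.133]
-0.092 187 [0.0097 0.0504 0.1285]
-0.088 237 [0.0096 0.0456 0.1283]
-0.084 225 [0.0095 0.0457 0.1282]
from 6.95 [0.537  0.1778 0.2208] [3.1407e+00 3.1000e-03 3.0058e+00] shift [ 2.190e-02 -1.000e-04  1.278e-01] rot [0.0009 0.0031 0.0008]
```

The handle's position matches the model to within 1 mm. I'll descend.

Emit:
{"fn": "jog_arm", "kwargs": {"series": [[-0.4,[0.021,0,0.03],[0,0,0]],[-0.4,[0.021,0,0.06],[0,0,0]],[-0.4,[0.021,0,0.08],[0,0,0]],[-0.4,[0.021,0,0.08],[0,0,0]],[-0.4,[0.021,0,0.08],[0,0,0]]]}}

```text
time: 7.37
tool_pos: [0.5157, 0.1804, 0.1397]
tool_rot: [-3.142, -0.0, 3.006]
contact_force: [0.2, -0.1, 0.8]
opening: 0.0277
```

Run:
```python
from h import *
delta([.5156,.1807,.093],3.005)
c=cam("wrist");cv2.imwrite("pics/w5.png",c["img"][:,:,::-1])
```

```text
from 7.3667 [0.5157 0.1804 0.1397] [-3.1415e+00 -1.0000e-04  3.0056e+00] shift [0.0001 0.0003 0.0467] rot [-0.0001 -0.0001  0.0006]
```

View pics/w5.png

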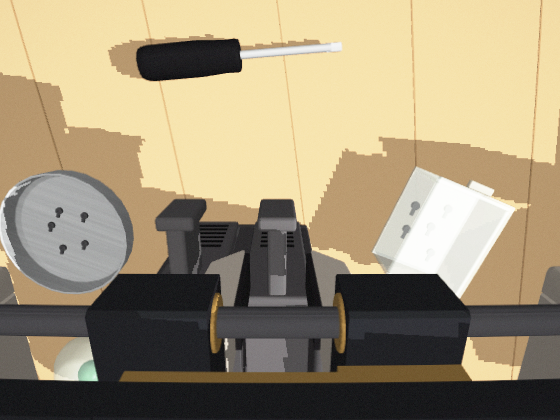

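The handle web lies midway between the fingers. Down and grip.

Emit:
{"fn": "jog_arm", "kwargs": {"series": [[-0.4,[0,0,0.02],[0,0,0]],[-0.4,[0,0,0.036],[0,0,0]],[-0.4,[0,0,0.045],[0,0,0]],[-0.4,[0,0,0.045],[0,0,0]],[-0.4,[0,0,0.045],[0,0,0]],[-1,[0,0,0.045],[0,0,0]],[-1,[0,0,0.045],[0,0,0]],[-1,[0,0,0.045],[0,0,0]],[-1,[0,0,0.045],[0,0,0]],[-1,[0,0,0.045],[0,0,0]],[-1,[0,0,0.045],[0,0,0]]], "squeeze": 40}}

```text
time: 8.33
tool_pos: [0.5148, 0.1801, 0.0956]
tool_rot: [-3.141, 0.001, 3.007]
contact_force: [-1.3, -4.5, 5.9]
opening: 0.0095
```

Gripped at 9.5 mm. I'll pull 40 mm along tool +x (tower -x), then measure the white line.

Emit:
{"fn": "jog_arm", "kwargs": {"series": [[-1,[0.004,0,0],[0,0,0]],[-1,[0.008,0,0],[0,0,0]],[-1,[0.012,0,0],[0,0,0]],[-1,[0.016,0,0],[0,0,0]],[-1,[0.02,0,0],[0,0,0]],[-1,[0.024,0,0],[0,0,0]],[-1,[0.028,0,0],[0,0,0]],[-1,[0.032,0,0],[0,0,0]],[-1,[0.036,0,0],[0,0,0]],[-1,[0.04,0,0],[0,0,0]],[-1,[0.04,0,0],[0,0,0]],[-1,[0.04,0,0],[0,0,0]]]}}

```text
time: 9.33
tool_pos: [0.4765, 0.1854, 0.0957]
tool_rot: [-3.141, 0.004, 3.007]
contact_force: [5.2, -6.8, 1.8]
opening: 0.0099
```

Run:
```python
from h import *
s=status.observe();print(s["time"],s["tool_pos"],s["tool_rot"],s["opening"],s["contact_force"])
o=np.array([.6299,.1387]);a=-.137;Rt=np.array([[np.cos(a),-np.sin(a)],[np.sin(a),np.cos(a)]])
print('tcp tower',(s["tool_pos"][:2]-o)@Rt)
for n,b in(("scene",(285,170,400,290)),("side",(240,140,360,220)),("wrist",(180,150,380,420))):
    c=cam(n);x0,y0,x1,y1=b;cv2.imwrite(f"pics/{n}6.png",cv2.resize(c["img"][y0:y1,x0:x1,::-1],None,fx=4 if n!="wrist" else 2,fy=4 if n!="wrist" else 2,interpolation=2))
```

```text
9.3333 [0.47647767 0.18537732 0.09566248] [-3.14144947  0.00412078  3.00674362] 0.009886745914317553 [ 5.16334168 -6.77817793  1.761277  ]
tcp tower [-0.15835959  0.02528679]
```

View pics/scene6.png

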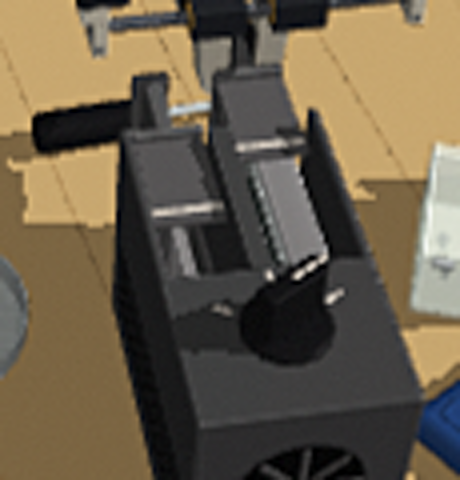

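View pics/side6.png

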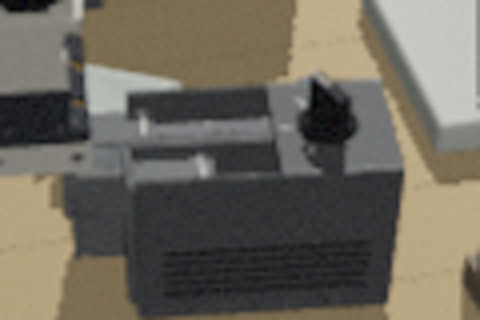

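View pics/wrist6.png

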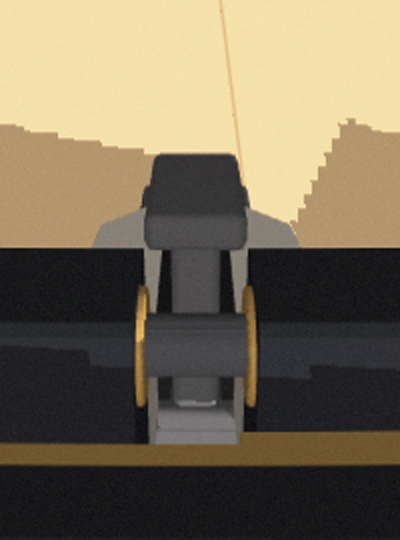

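The caddy is following: in the scene crop the left line at (270,146) sits well ahead of the right one at (187,210). I'll measure the travel from the separation of the two lines along the tower's x.

```bash
cat >> h.py <<'E'
def travel():
    s=status.observe()
    o=np.array([.6299,.1387]);a=-.137;Rt=np.array([[np.cos(a),-np.sin(a)],[np.sin(a),np.cos(a)]])
    print(s["time"],'tcp tower',((s["tool_pos"][:2]-o)@Rt).round(4),s["tool_rot"].round(4),s["opening"],s["contact_force"].round(1))
    for n in("scene","side"):
        c=cam(n)
        # rectify plane z=0.127 in tower frame, 0.5 mm/px ; x -0.13..0.02, y -0.06..0.06
        g=lambda x,y:np.r_[o+Rt@np.array([x,y]),.127]
        xs=np.arange(-.13,.01,.0005);res=[]
        img=c["img"].astype(np.float32).min(2)
        for y0 in(.026,-.026):
            acc=[]
            for y in np.arange(-.012,.0121,.002):
                p=proj(c,[g(x,y0+y) for x in xs]).astype(np.float32)
                acc.append(cv2.remap(img,p[:,0].reshape(1,-1),p[:,1].reshape(1,-1),1)[0])
            acc=np.median(acc,0);
            b=acc-cv2.blur(acc.reshape(1,-1),(41,1))[0]
            win=(xs<-.03)&(xs>-.125);b=np.where(win,b,0)
            i=b.argmax();w=slice(max(i-6,0),i+7);ww=np.clip(b[w]-b[i]*.3,0,None);res.append((xs[w]*ww).sum()/ww.sum())
        print(n,np.round(res,4),'travel',round(res[1]-res[0],4))
E
python3 -c "
from h import *
travel()"
```

```text
9.4833 tcp tower [-0.1582  0.0253] [-3.1415  0.0042  3.0066] 0.009834482668786046 [ 4.4 -6.3  2.2]
scene [-0.0814 -0.0426] travel 0.0388
side [-0.0808 -0.0423] travel 0.0386
```

Both cameras agree on 38.7 mm of travel, so there's 11.3 mm left. A slow pull:

Emit:
{"fn": "jog_arm", "kwargs": {"series": [[-1,[0.003,0,0],[0,0,0]],[-1,[0.006,0,0],[0,0,0]],[-1,[0.009,0,0],[0,0,0]],[-1,[0.0115,0,0],[0,0,0]],[-1,[0.0115,0,0],[0,0,0]],[-1,[0.0115,0,0],[0,0,0]],[-1,[0.0115,0,0],[0,0,0]],[-1,[0.0115,0,0],[0,0,0]]]}}

```text
time: 10.25
tool_pos: [0.4655, 0.1869, 0.0957]
tool_rot: [-3.142, 0.005, 3.007]
contact_force: [5.0, -5.5, 2.1]
opening: 0.0097
```

```bash
python3 -c "
from h import *
travel()
c=cam('scene');cv2.imwrite('pics/s7.png',cv2.resize(c['img'][170:290,285:400,::-1],None,fx=4,fy=4,interpolation=2))"
```

```text
10.25 tcp tower [-0.1695  0.0253] [-3.1416  0.0046  3.0067] 0.009725684295667902 [ 5.  -5.5  2.1]
scene [-0.0927 -0.0426] travel 0.0501
side [-0.0923 -0.0422] travel 0.0501
```

View pics/s7.png

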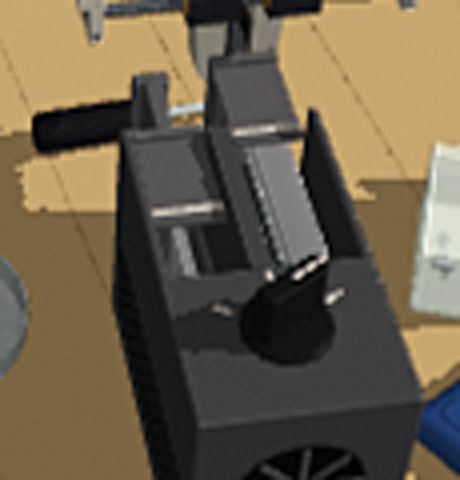

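The line now sits at the front face: 50.1 mm from both cameras. I'll hold for about a second and check again.

Emit:
{"fn": "jog_arm", "kwargs": {"series": [[-1,[0,0,0],[0,0,0]],[-1,[0,0,0],[0,0,0]],[-1,[0,0,0],[0,0,0]],[-1,[0,0,0],[0,0,0]],[-1,[0,0,0],[0,0,0]],[-1,[0,0,0],[0,0,0]],[-1,[0,0,0],[0,0,0]],[-1,[0,0,0],[0,0,0]],[-1,[0,0,0],[0,0,0]],[-1,[0,0,0],[0,0,0]]]}}

```text
time: 11.23
tool_pos: [0.4655, 0.1869, 0.0957]
tool_rot: [-3.142, 0.005, 3.007]
contact_force: [5.1, -6.5, 0.6]
opening: 0.0099
```

```bash
python3 -c "
from h import *
travel()
from cell import job
print(job.hand_in())"
```

```text
11.2333 tcp tower [-0.1694  0.0253] [-3.1416  0.0046  3.0067] 0.009855256584972338 [ 5.1 -6.5  0.6]
scene [-0.0927 -0.0426] travel 0.0501
side [-0.0923 -0.0422] travel 0.0501
the job is handed in; nothing more can be done
None
```

The hard disk is parked and I handed the job in at about 11 s, with the gripper still holding its caddy (40 N grip set). No verdict was reported.

- **Which bay:** the hard disk was in the left bay. Its top measured 0.117 m high and filled the caddy's width; the right bay held a thin blade at 0.098 m.
- **Selector:** I turned it clockwise to the left mark before touching the caddy. Measured afterwards in the wrist camera, the pointer was at -60°.
- **Caddy:** after a one-second hold, the scene and side cameras both put it 50.1 mm out, and the arm's own position agreed. The other caddy was still home, and nothing around the tower was touched.
- **Disagreement:** the two fixed cameras placed the home line about 2.5 mm off my tower frame. I used the distance between the two caddies' lines instead, which cancels that offset.

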